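# Arm the guarded switch box

## Task

Switch on the small grey switch box that has the red guard, using fingertips only: tip the red guard up and right back on its hinge until it rests open, flip the toggle under it fully over to the hinge side (on), then tip the guard forward again so that it drops shut over the toggle. The box stands loose on the desk: do not grip it, pick it up, tip it or shove it from its place, and use only a light touch. Leave the box with the yellow guard and everything else on the desk alone.

Things in the scene. Friction and masses are not known exactly. Their poses are not given: they have to be found in the camera images.
- red_box: Grey switch box with the red guard: case 84 mm (x) by 70 mm (y) by 38 mm high, about 1.6 kg, loose on the desk on rubber feet. Origin at the centre of its underside; x points from its front (guard lip, robot side) to its back (hinge side), z up. The toggle pivots at x = -5, y = 0, z = 41 mm. A black cable gland sticks 17 mm out of the back, 19 mm above the desk.
- red_hinge (a point): The middle of the red guard's hinge axis, 43 mm above the box's underside and 30 mm behind its centre; fixed to the box, axes as the box's, the hinge runs along y.
- red_lip (a point): Middle of the front edge of the red guard's finger lip; moves with the guard. The lip is 46 mm wide, 3 mm thick, and juts 15 mm forward and 6 mm up from the hood's top front edge, with free room below it. Shut: 76.5 mm in front of the hinge axis and 39.5 mm above it (82 mm above the desk). Open (1.5 rad): 34 mm behind the hinge axis and 79 mm above it.
- red_guard (a joint): Angle of the red guard: 0 = shut, 1.5 = at its back stop. A hood open below, 46 mm wide; shut, it covers x = -32 to +30 mm of the box, roof 78 mm above the desk. Swings freely, 35 g: falls shut by itself below about 0.95 rad and back to the stop above about 1.2 rad.
- red_toggle_tip (a point): Near the top of the steel bat-handle toggle under the red guard (7 mm thick); this point is 25 mm above the lever's pivot when off or on (66 mm above the desk) and the lever ends 3 mm higher. At off the tip is 11 mm in front of the pivot, at on 11 mm behind it.
- red_toggle (a joint): Angle of that toggle: 0 = off (leans to the front of the box, away from the hinge), 0.84 = on (leans to the back, towards the hinge and the green dot). Stiff: it stays where it is left and takes about 1 N at the tip to move.
- yellow_box: The like box with the yellow guard, same sizes and axes; to be left alone.
- yellow_guard (a joint): Angle of the yellow guard, 0 = shut; to stay shut.
- yellow_toggle (a joint): Angle of the toggle under the yellow guard, 0 = off; to stay off.
- solder_paste: Bystander: flat tan tin, 46 mm across, 20 mm high; origin under its centre.
- terminal_block: Bystander: white terminal strip, 17 x 50 x 15 mm, lying between the two boxes; origin under its centre.
- gland_nut: Bystander: grey cable gland, 22 x 25 x 20 mm; origin under its centre.
- tape_blue: Bystander: roll of blue tape lying flat, 67 mm across, 19 mm high; origin under its centre.
- driver_blue: Bystander: screwdriver lying flat, 148 mm long, 21 mm high; origin under its centre.
- red_case: Bystander: small red case, 36 x 64 x 28 mm; origin under its centre.
Mind the look-alikes: they are no part of the job. What is shaped like the red_box but turquoise is not meant.

How it is judged:
By the outcome, as a careful person would: the job done as asked, in the order asked, and still so for the second after the job is handed in, with the robot touching nothing.
It also fails if it takes over 59 s, if anything falls off the work surface, if the arm or the gripper's body presses on something with over 40 N, if the wrist force passes 120 N, or if a joint passes its speed limit or range.

## Robot

A 6-joint arm with a two-finger parallel gripper is mounted at the origin on a cart in front of the work surface, level with it; the furniture and walls round the work are solid. World frame = base frame: x ahead of the robot, y to its left, z up, the work surface at z = 0. Lengths are in m, angles in rad, forces in N, time in s.
With the tool pointing down it reaches from about 0.4 to 0.825 m from the base axis. Payload 7 kg.
Tool frame: the origin (TCP) lies on the centre line of the jaws, within the pads' length; the fingertips stand tip_reach ahead of it and the grasp point (between the pads) is the TCP (tip_reach is the distance from the TCP to the fingertips, in m); z points along the fingers, y is the line along which they close (so a half turn about z gives the same grasp; the last joint's range is limited). The gripper opens to 88 mm and grips with 3 to 60 N. Pads are 19 mm wide; open, the fingers measure 130 mm over their backs; the gripper's body (78 mm by 193 mm) begins 47 mm behind the grasp point.
Start: joints at [1.52, 0.359, 0.012, 0, -1.224, -0.288], TCP at [0.224, 0.637, 0.246] pointing down, gripper open.
Joint ranges: [-3.07, 3.07], [-1.43, 2.12], [-1.02, 1.25], [-3.03, 1.67], [-3.05, -0], [-3.03, 3.03]. Speed limits (rad/s): [2.39, 2.39, 3.01, 3.14, 3.14, 3.14].

## Interface

Orientations are given as [roll, pitch, yaw] about the fixed x, y, z axes, in that order (R = Rz(yaw) Ry(pitch) Rx(roll)).
In Python, from station import get_state, grab_frame, calibration, job_done, find_in, mark_of, tip_reach gives the robot as it stands.
- The arm moves only by the shell command python3 -m handwheel 'ROWS' [OPENING] [FORCE]. ROWS is JSON, a list of rows, each an object with "delta_pos": the shift along the world's x, y, z in units of 30 mm (1.0 is 30 mm), a list of three; "dr": the turn, a rotation vector about the world's x, y, z in degrees, a list of three. In form: [{"delta_pos": [tx, ty, tz], "dr": [rx, ry, rz]}, ...]. A call has 1 to 10 rows; each row shifts and turns the commanded pose from where the row before left it; what a row does not reach is not made up. A row lasts 1/10 s, in which the tool goes at most 50 mm and 8.59 degrees, less where a joint would pass 70% of its speed; a pose out of reach is approached as far as the arm can. A call is refused whole if a number of a shift passes 1 or a number of a turn 8.59, either way. A call with a gripper value outside its range is refused whole. OPENING is the closure, from -1 (fully open) to 1 (shut), set as the call begins (- or left out, the last holds). The fingers move at their own pace and stop on an object; FORCE is the grip in N (left out, the last holds). Time passes only in rows, so rows that do not move let the fingers close. It gives the time, the measured TCP pose, the force, the opening and the grip force at its end, in the units of the state.
- get_state(): the state, without advancing time (a new reading comes with each control period).
- grab_frame(name): name is "side" or "top" or "wrist"; returns the picture (420x560x3 uint8, red, green, blue); there is no depth.
- calibration(name): a dict with "fx", "fy", "cx", "cy" (pixels), "extrinsics" (4x4, takes a point from world to camera coordinates). Camera axes: x right, y down, z forward; pixel columns grow to the right and rows downward; lengths in m; the calibration is good to about 2 mm. A picture is of the moment at which its call begins: read the wrist's pose just before it. calibration takes no time and is no camera call; for the wrist camera it gives the pose at the moment of the call.
- job_done(): hands the job in; it is judged then, once.
Trained networks look in the newest picture that a camera, given by its name, has taken for a name from the list of things; names that differ only in an ending like _2 or _b are one class to them, and where a whole thing is asked for, a point or a joint stands for the part that bears it (a point fixed in the world has none). Each returns a list of dicts, best first, with "conf" (0 to 1); they miss things now and then, are a little off and sometimes report something else, mostly with a low value. They report only what shows in the picture. A call takes as long as a camera call. They do not tell look-alikes from the thing itself.
- find_in(camera, query): "location" ([column, row] in pixels, amid what is visible of it).
- mark_of(camera, query): "location" ([column, row] in pixels: a listed point, or the origin of a listed thing).
The state is a dict: "t": time; "q": joint angles; "qd": joint speeds; "joint_efforts": joint torques, N m; "eef_pos": TCP position; "ee_rot": TCP orientation; "force": force on the tool from outside, world axes, zero at the start; "moment": the same for the moment, N m; "width": finger opening in m; "gripper_force": force on a finger pad.
Only numpy, scipy, OpenCV 4.12 (cv2) and the standard library are available. Lean on these libraries where they do the work, as an engineer would, in place of code of your own. Each camera call takes 0.05 s, during which the arm holds its last target. There are 200 camera calls.

## Working session

There is one attempt and no reset: what is moved stays moved. The work goes in short steps, Python scripts to look and compute and a shell command to move; the robot and the scene stay as the last step left them, time stands still between calls to the robot, and variables do not carry over. Pictures are saved under pics/ and viewed, at most 12 in all, crops included, and the job is handed in when it is done.

```bash
mkdir -p pics; cat > h.py <<'E'
import numpy as np,cv2
from station import *
def ray(cam,px):
    c=calibration(cam);E=np.array(c["extrinsics"]);R,t=E[:3,:3],E[:3,3]
    d=R.T@np.array([(px[0]-c["cx"])/c["fx"],(px[1]-c["cy"])/c["fy"],1]);return -R.T@t,d
def atz(cam,px,z):
    o,d=ray(cam,px);return o+d*(z-o[2])/d[2]
def proj(cam,p):
    c=calibration(cam);E=np.array(c["extrinsics"]);q=E[:3,:3]@np.array(p)+E[:3,3]
    return [c["fx"]*q[0]/q[2]+c["cx"],c["fy"]*q[1]/q[2]+c["cy"]]
def save(cam,n):
    f=grab_frame(cam);cv2.imwrite(f"pics/{n}.png",f[:,:,::-1]);return f
E
python3 - <<'E'
from h import *
print(get_state(),tip_reach)
a=save("top","top0");b=save("side","side0")
for cam in("top","side"):
  for q,z in(("red_box",0),("yellow_box",0),("red_hinge",.043),("red_lip",.082),("terminal_block",0),("red_case",0)):
    print(cam,q,[(np.round(m["location"]),round(m["conf"],2),atz(cam,m["location"],z).round(3)) for m in mark_of(cam,q)[:4]])
E
```

```text
{'t': 0.0, 'q': array([ 1.52008445e+00,  3.59351764e-01,  1.10741762e-02, -3.64616698e-04,
       -1.22412056e+00, -2.88109019e-01]), 'qd': array([ 0.00039105, -0.00052   ,  0.00026175, -0.0008364 ,  0.00059867,
       -0.00054106]), 'joint_efforts': array([-1.14636114e-03, -5.82713807e+01,  2.93058622e+01,  6.99699238e+00,
        6.87793960e-03, -1.59854899e-04]), 'eef_pos': array([0.22421331, 0.63618298, 0.24464945]), 'ee_rot': array([ 3.13995945e+00, -1.26548017e-04, -3.38944950e-01]), 'force': array([-0.2755646 , -0.45296976, -0.74635236]), 'moment': array([-0.01030745, -0.0442793 ,  0.04764404]), 'gripper_force': 0.0, 'width': 0.08786855077116287} 0.019
top red_box [(array([393., 142.]), 0.78, array([ 0.808, -0.253,  0.   ])), (array([196., 281.]), 0.71, array([0.406, 0.345, 0.   ])), (array([355., 243.]), 0.61, array([ 0.504, -0.122,  0.   ])), (array([426., 266.]), 0.16, array([ 0.431, -0.323,  0.   ]))]
top yellow_box [(array([245., 251.]), 0.92, array([0.489, 0.2  , 0.   ]))]
top red_hinge [(array([396., 127.]), 0.95, array([ 0.84 , -0.255,  0.043])), (array([205., 278.]), 
[... 512 characters left out ...]
8,  0.   ])), (array([311., 289.]), 0.67, array([0.407, 0.337, 0.   ])), (array([262., 186.]), 0.51, array([ 0.813, -0.281,  0.   ]))]
side yellow_box [(array([299., 261.]), 0.63, array([0.481, 0.215, 0.   ]))]
side red_hinge [(array([318., 197.]), 0.87, array([ 0.538, -0.159,  0.043])), (array([313., 267.]), 0.74, array([0.415, 0.294, 0.043])), (array([252., 179.]), 0.56, array([ 0.837, -0.239,  0.043]))]
side red_lip [(array([309., 276.]), 0.89, array([0.395, 0.394, 0.082])), (array([276., 167.]), 0.66, array([ 0.756, -0.298,  0.082]))]
side terminal_block [(array([312., 230.]), 0.42, array([0.506, 0.015, 0.   ]))]
side red_case [(array([292., 194.]), 0.5, array([ 0.67 , -0.247,  0.   ]))]
```

View pics/top0.png

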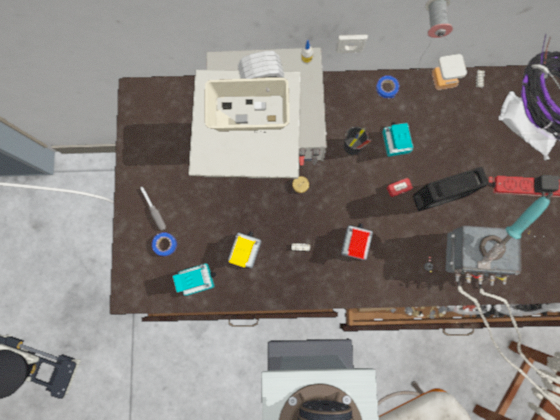

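View pics/side0.png

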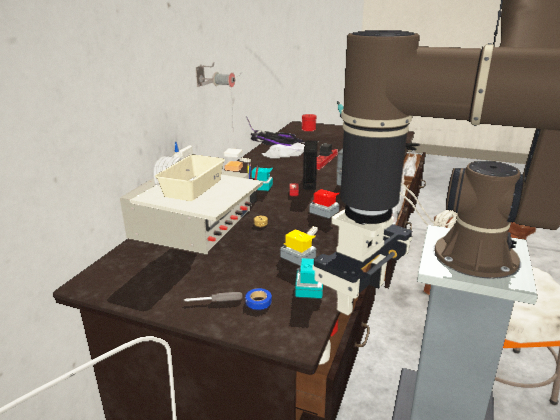

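The top view shows four box-shaped candidates: red guard (356,243), yellow guard (245,251), and turquoise ones at (398,138) and (194,280). The one at (356,243) fits because it is grey with a red hood. The red object at (400,186) is the small case. I'll confirm with an enlarged crop.

```bash
python3 - <<'E'
import cv2
f=cv2.imread("pics/top0.png")[200:290,290:420]
cv2.imwrite("pics/crop.png",cv2.resize(f,None,fx=6,fy=6,interpolation=cv2.INTER_CUBIC))
E
```

```text
(no output)
```

View pics/crop.png

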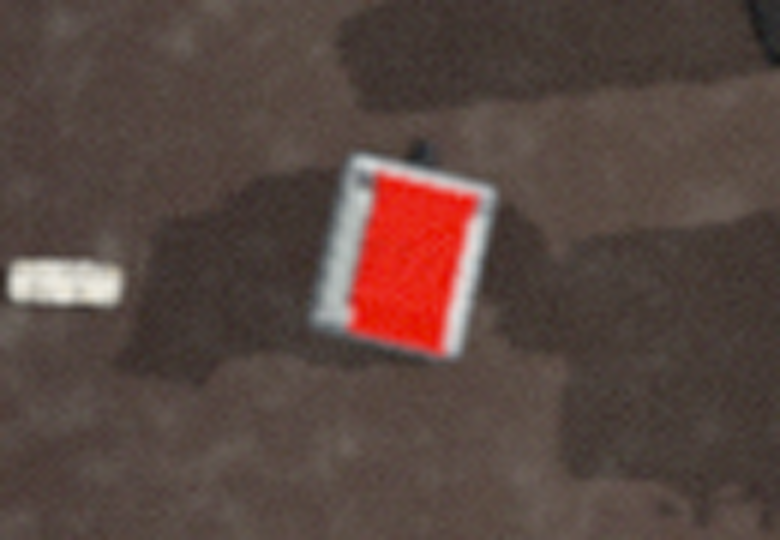

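```bash
python3 -m handwheel '[{"delta_pos":[0.5,-1,0.1],"dr":[0,0,0]},{"delta_pos":[0.5,-1,0.1],"dr":[0,0,0]},{"delta_pos":[0.5,-1,0.1],"dr":[0,0,0]},{"delta_pos":[0.5,-1,0.1],"dr":[0,0,0]},{"delta_pos":[0.5,-1,0.1],"dr":[0,0,0]},{"delta_pos":[0.5,-1,0.1],"dr":[0,0,0]},{"delta_pos":[0.5,-1,0.1],"dr":[0,0,0]},{"delta_pos":[0.5,-1,0.1],"dr":[0,0,0]},{"delta_pos":[0.5,-1,0.1],"dr":[0,0,0]},{"delta_pos":[0.5,-1,0.1],"dr":[0,0,0]}]' 1 10
python3 -m handwheel '[{"delta_pos":[0.2,-1,0.1],"dr":[0,0,0]},{"delta_pos":[0.2,-1,0.1],"dr":[0,0,0]},{"delta_pos":[0.2,-1,0.1],"dr":[0,0,0]},{"delta_pos":[0.2,-1,0.1],"dr":[0,0,0]},{"delta_pos":[0.2,-1,0.1],"dr":[0,0,0]},{"delta_pos":[0.2,-1,0.1],"dr":[0,0,0]},{"delta_pos":[0.2,-1,0],"dr":[0,0,0]},{"delta_pos":[0.2,-1,0],"dr":[0,0,0]},{"delta_pos":[0.2,-1,0],"dr":[0,0,0]},{"delta_pos":[0.2,-1,0],"dr":[0,0,0]}]'
python3 -m handwheel '[{"delta_pos":[0,-1,0],"dr":[0,0,0]},{"delta_pos":[0,-1,0],"dr":[0,0,0]},{"delta_pos":[0,-1,0],"dr":[0,0,0]},{"delta_pos":[0,-1,0],"dr":[0,0,0]},{"delta_pos":[0,-0.5,0],"dr":[0,0,0]},{"delta_pos":[0,0,0],"dr":[0,0,0]},{"delta_pos":[0,0,0],"dr":[0,0,0]}]'
python3 - <<'E'
from h import *
save("wrist","w0")
print(get_state()["q"])
for q,z in(("red_box",0),("red_hinge",.043),("red_lip",.082)):
    print(q,[(np.round(m["location"]),round(m["conf"],2),atz("wrist",m["location"],z).round(4)) for m in mark_of("wrist",q)[:3]])
E
```

```text
t: 1.7
eef_pos: [0.3747, 0.3353, 0.276]
ee_rot: [-3.141, -0.0, -0.339]
force: [0.3, 0.9, 1.1]
width: 0.0131
gripper_force: 0.0
t: 2.7
eef_pos: [0.4344, 0.0354, 0.294]
ee_rot: [-3.141, -0.001, -0.339]
force: [0.2, 0.0, 0.4]
width: 0.0008
gripper_force: 0.0
t: 3.4
eef_pos: [0.4343, -0.0985, 0.2936]
ee_rot: [-3.141, -0.0, -0.34]
force: [0.3, 0.9, 0.8]
width: 0.0004
gripper_force: 0.0
[ 2.23076337e-01 -6.33500907e-02 -3.84825626e-01 -1.06550929e-04
 -1.24900932e+00  1.00866394e+00]
red_box [(array([286., 114.]), 0.74, array([ 0.5018, -0.1218,  0.    ]))]
red_hinge [(array([284.,  79.]), 0.84, array([ 0.5352, -0.1315,  0.043 ]))]
red_lip [(array([286., 160.]), 0.72, array([ 0.4602, -0.1075,  0.082 ]))]
```

View pics/w0.png

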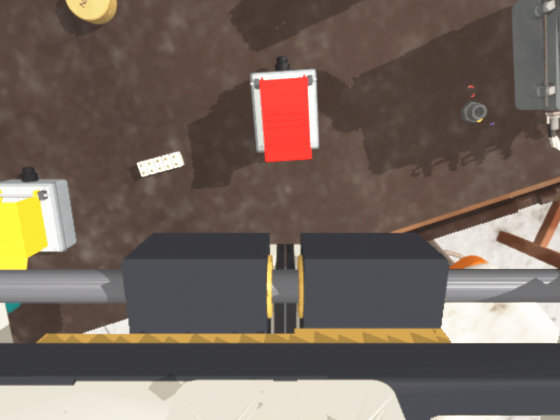

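The crop confirms a grey box with a red hood, lip towards the robot and the black gland at the back. In the wrist view it is at (286,114). Next I'll measure its yaw from the red outline.

```bash
python3 - <<'E'
from h import *
for cam,n,roi in(("wrist","w0",(50,200,230,340)),("top","top0",(215,275,330,385))):
    f=cv2.imread(f"pics/{n}.png").astype(int);m=(f[:,:,2]>150)&(f[:,:,1]<60)
    k=np.zeros_like(m);r=roi;k[r[0]:r[1],r[2]:r[3]]=m[r[0]:r[1],r[2]:r[3]]
    v,u=np.nonzero(k);P=np.array([atz(cam,(a,b),.078)[:2] for a,b in zip(u,v)])
    print(cam,len(P),P.mean(0),cv2.minAreaRect((P*1000).astype(np.float32)))
    print(cam,"extrinsic R",np.array(calibration(cam)["extrinsics"])[:3,:3].round(2).tolist())
E
```

```text
wrist 11 [ 0.47179843 -0.09291626] ((470.7398986816406, -98.29389190673828), (42.16548156738281, 25.246030807495117), 24.106218338012695)
wrist extrinsic R [[-0.33, -0.94, -0.0], [-0.91, 0.32, 0.25], [-0.24, 0.08, -0.97]]
top 381 [ 0.49434029 -0.11839713] ((493.7397155761719, -118.56128692626953), (42.70863723754883, 71.07687377929688), 74.0246353149414)
top extrinsic R [[-0.03, -1.0, -0.02], [-0.98, 0.03, -0.18], [0.18, 0.01, -0.98]]
```

```bash
python3 -m handwheel '[{"delta_pos":[0,0,0],"dr":[0,0,3.4]},{"delta_pos":[0,0,-0.5],"dr":[-2.2,-7.7,0]},{"delta_pos":[0,0,-1],"dr":[-2.2,-7.7,0]},{"delta_pos":[0,0,-1],"dr":[-2.2,-7.7,0]},{"delta_pos":[0,0,-1],"dr":[-2.2,-7.7,0]},{"delta_pos":[-0.3,0,-1],"dr":[0,0,0]},{"delta_pos":[-0.3,0.1,-0.5],"dr":[0,0,0]},{"delta_pos":[0,0,0],"dr":[0,0,0]},{"delta_pos":[0,0,0],"dr":[0,0,0]}]'
python3 - <<'E'
from h import *
s=get_state();print(s["q"])
save("wrist","w1")
for q,z in(("red_box",0),("red_hinge",.043),("red_lip",.082)):
    print(q,[(np.round(m["location"]),round(m["conf"],2),atz("wrist",m["location"],z).round(4)) for m in mark_of("wrist",q)[:3]])
E
```

```text
t: 4.5
eef_pos: [0.4457, -0.1163, 0.2039]
ee_rot: [-3.124, -0.447, -0.284]
force: [1.0, 0.0, 0.5]
width: 0.0003
gripper_force: 0.0
[ 0.30971779 -0.2383408  -1.01654929  0.53519914 -0.46196493  0.53831531]
red_box [(array([279., 220.]), 0.62, array([ 0.5072, -0.1228,  0.    ]))]
red_hinge [(array([278., 185.]), 0.8, array([ 0.5314, -0.13  ,  0.043 ]))]
red_lip [(array([274., 264.]), 0.86, array([ 0.4616, -0.1094,  0.082 ]))]
```

View pics/w1.png

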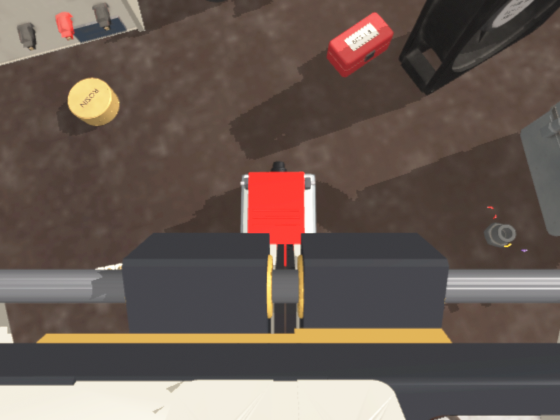

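```bash
python3 -m handwheel '[{"delta_pos":[-0.1,0.1,-0.5],"dr":[0,0,0]},{"delta_pos":[-0.1,0.1,-0.5],"dr":[0,0,0]},{"delta_pos":[-0.1,0.1,-0.5],"dr":[0,0,0]},{"delta_pos":[-0.1,0.1,-0.5],"dr":[0,0,0]},{"delta_pos":[0,0,0],"dr":[0,0,0]}]'
python3 - <<'E'
from h import *
print(get_state()["q"])
E
```

```text
t: 5.2
eef_pos: [0.4495, -0.1153, 0.1697]
ee_rot: [-3.108, -0.4, -0.283]
force: [0.1, 0.1, -0.5]
width: 0.0008
gripper_force: 0.0
[ 0.27633613 -0.15732035 -1.01640229  0.48421257 -0.39174815  0.59837577]
```

```bash
python3 -m handwheel '[{"delta_pos":[0,0,0],"dr":[1.5,5.3,0]},{"delta_pos":[0,0,0],"dr":[1.5,5.3,0]},{"delta_pos":[-0.2,0.2,0],"dr":[0,0,0]},{"delta_pos":[-0.1,0.2,-0.5],"dr":[0,0,0]},{"delta_pos":[0,0,-0.5],"dr":[0,0,0]},{"delta_pos":[0,0,-0.5],"dr":[0,0,0]},{"delta_pos":[0,0,0],"dr":[0,0,0]},{"delta_pos":[0,0,0],"dr":[0,0,0]}]'
python3 - <<'E'
from h import *
print(get_state()["q"])
E
```

```text
t: 6.0
eef_pos: [0.4409, -0.104, 0.1265]
ee_rot: [-3.11, -0.216, -0.283]
force: [0.8, 0.1, 0.3]
width: 0.0005
gripper_force: 0.0
[ 0.27600441 -0.01540165 -0.85482862  0.17069242 -0.53730123  0.8769965 ]
```

```bash
python3 -m handwheel '[{"delta_pos":[0,0,-0.4],"dr":[0,0,0]},{"delta_pos":[0,0,-0.4],"dr":[0,0,0]},{"delta_pos":[0,0,-0.5],"dr":[0,0,0]},{"delta_pos":[0,0,0],"dr":[0,0,0]},{"delta_pos":[0,0,0],"dr":[0,0,0]}]'
python3 - <<'E'
from h import *
s=get_state();print(s["q"],s["force"])
save("wrist","w2")
E
```

```text
t: 6.5
eef_pos: [0.4414, -0.1039, 0.0882]
ee_rot: [-3.11, -0.217, -0.283]
force: [1.8, -1.0, 0.7]
width: 0.0002
gripper_force: 0.0
[ 0.26993659  0.05311965 -0.9250809   0.22226378 -0.39935937  0.82480344] [ 1.79959468 -0.95752573  0.71346483]
```

View pics/w2.png

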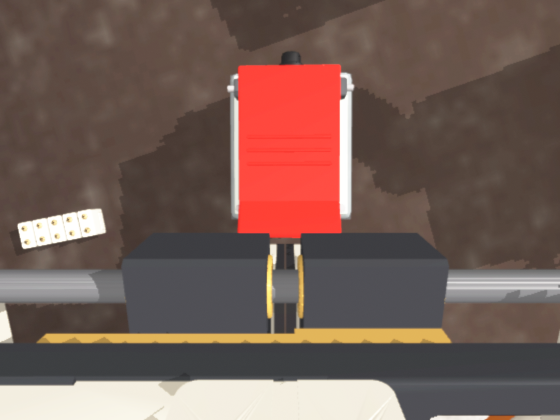

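The wrist view shows the closed fingertips at about (285,248), just in front of the lip edge (row 237) and centred on it. Now for the lift.

```bash
python3 -m handwheel '[{"delta_pos":[0.1,-0.03,0],"dr":[0,0,0]},{"delta_pos":[0.12,-0.03,0],"dr":[0,0,0]},{"delta_pos":[0.15,-0.04,0.2],"dr":[0,0,0]},{"delta_pos":[0.15,-0.04,0.2],"dr":[0,0,0]},{"delta_pos":[0.15,-0.04,0.2],"dr":[0,0,0]},{"delta_pos":[0.15,-0.04,0.2],"dr":[0,0,0]},{"delta_pos":[0,0,0],"dr":[0,0,0]}]'
python3 - <<'E'
from h import *
s=get_state();print(s["force"])
save("wrist","w3");save("side","s3")
for q in("red_lip","red_hinge","red_box"):print(q,[(np.round(m["location"]),round(m["conf"],2)) for c in("wrist","side") for m in mark_of(c,q)[:3]])
E
```

```text
t: 7.25
eef_pos: [0.4673, -0.1103, 0.1127]
ee_rot: [-3.108, -0.219, -0.283]
force: [-0.1, 1.0, -0.7]
width: 0.0004
gripper_force: 0.1
[-0.14117798  1.0255489  -0.70278268]
red_lip [(array([289., 245.]), 0.66), (array([308., 274.]), 0.68), (array([272., 169.]), 0.61), (array([331., 186.]), 0.57)]
red_hinge [(array([252., 179.]), 0.86), (array([311., 270.]), 0.83), (array([320., 198.]), 0.58)]
red_box [(array([293., 195.]), 0.57), (array([308., 290.]), 0.85), (array([323., 210.]), 0.8), (array([259., 190.]), 0.51)]
```

View pics/w3.png

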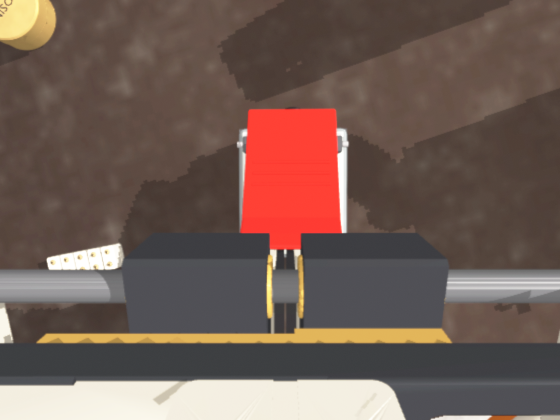

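The guard is lifting, since the lip end now looks wider than the hinge end, with the lip edge at about (288,243) on the fingertips. I'll continue the arc.

```bash
python3 -m handwheel '[{"delta_pos":[0.2,-0.058,0.15],"dr":[0,0,0]},{"delta_pos":[0.2,-0.058,0.15],"dr":[0,0,0]},{"delta_pos":[0.2,-0.058,0.14],"dr":[0,0,0]},{"delta_pos":[0.2,-0.058,0.12],"dr":[0,0,0]},{"delta_pos":[0.23,-0.067,0.07],"dr":[0,0,0]},{"delta_pos":[0.23,-0.067,0.06],"dr":[0,0,0]},{"delta_pos":[0.23,-0.067,0.05],"dr":[0,0,0]},{"delta_pos":[0.23,-0.067,0.03],"dr":[0,0,0]},{"delta_pos":[0,0,0],"dr":[0,0,0]}]'
python3 - <<'E'
from h import *
s=get_state();print(s["force"])
save("wrist","w4")
E
```

```text
t: 8.55
eef_pos: [0.5183, -0.1257, 0.1346]
ee_rot: [-3.109, -0.217, -0.283]
force: [0.2, 0.4, 0.5]
width: 0.0005
gripper_force: 0.0
[0.22836355 0.41412524 0.49762644]
```

View pics/w4.png

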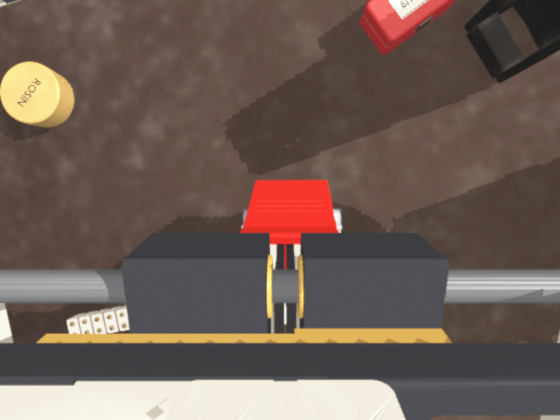

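```bash
python3 -m handwheel '[{"delta_pos":[0.2,-0.058,0],"dr":[0,0,0]},{"delta_pos":[0.2,-0.058,0],"dr":[0,0,0]},{"delta_pos":[0.2,-0.058,0],"dr":[0,0,0]},{"delta_pos":[0.2,-0.058,-0.03],"dr":[0,0,0]},{"delta_pos":[0,0,0],"dr":[0,0,0]},{"delta_pos":[-0.6,0.17,0.5],"dr":[0,0,0]},{"delta_pos":[-0.8,0.23,0],"dr":[0,0,0]},{"delta_pos":[-0.8,0.23,0],"dr":[0,0,0]},{"delta_pos":[-0.8,0.23,0],"dr":[0,0,0]},{"delta_pos":[0,0,0],"dr":[0,0,0]}]'
python3 - <<'E'
from h import *
s=get_state();print(s["force"])
save("wrist","w5")
for q in("red_toggle_tip","red_hinge","red_lip","red_box"):print(q,[(np.round(m["location"]),round(m["conf"],2),atz("wrist",m["location"],{"red_toggle_tip":.066,"red_hinge":.043,"red_lip":.122,"red_box":0}[q]).round(4)) for m in mark_of("wrist",q)[:3]])
E
```

```text
t: 9.6
eef_pos: [0.4481, -0.1067, 0.1483]
ee_rot: [-3.109, -0.215, -0.283]
force: [0.3, 0.3, 0.7]
width: 0.0003
gripper_force: 0.0
[0.27007975 0.2757073  0.67773187]
red_toggle_tip [(array([292., 190.]), 0.48, array([ 0.4902, -0.1188,  0.066 ]))]
red_hinge [(array([289., 126.]), 0.93, array([ 0.5362, -0.129 ,  0.043 ]))]
red_lip [(array([289.,  20.]), 0.73, array([ 0.5702, -0.1407,  0.122 ]))]
red_box [(array([293., 171.]), 0.63, array([ 0.5077, -0.1237,  0.    ]))]
```

View pics/w5.png

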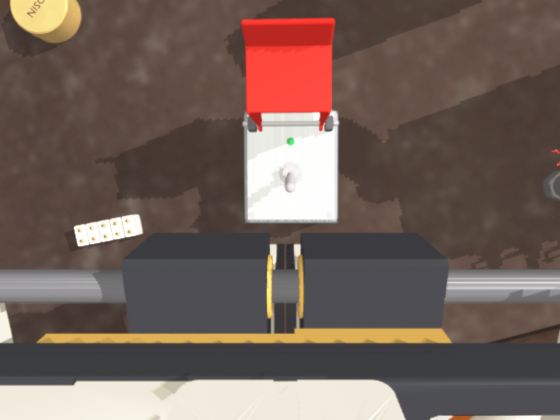

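The guard rests open with the lip at (289,20). The toggle at (291,180) leans to the front (off), and the green dot is at (291,141). Next I'll push the toggle.

```bash
python3 -m handwheel '[{"delta_pos":[0,0,-0.7],"dr":[0,0,0]},{"delta_pos":[0.12,-0.03,-0.7],"dr":[0,0,0]},{"delta_pos":[0.2,-0.05,-0.6],"dr":[0,0,0]},{"delta_pos":[0.2,-0.05,-0.37],"dr":[0,0,0]},{"delta_pos":[0,0,0],"dr":[0,0,0]}]'
python3 -m handwheel '[{"delta_pos":[0.17,-0.05,0],"dr":[0,0,0]},{"delta_pos":[0.17,-0.05,0],"dr":[0,0,0]},{"delta_pos":[0.17,-0.05,0],"dr":[0,0,0]},{"delta_pos":[0.17,-0.05,0],"dr":[0,0,0]},{"delta_pos":[0,0,0],"dr":[0,0,0]}]'
python3 -m handwheel '[{"delta_pos":[0.15,-0.04,0],"dr":[0,0,0]},{"delta_pos":[0,0,0],"dr":[0,0,0]}]'
python3 -c "
from h import *
print(get_state()['force'])
save('wrist','w6')"
```

```text
t: 10.35
eef_pos: [0.4668, -0.111, 0.0757]
ee_rot: [-3.111, -0.213, -0.283]
force: [-0.2, -0.5, 0.1]
width: 0.0008
gripper_force: 0.0
t: 10.85
eef_pos: [0.4884, -0.1166, 0.0781]
ee_rot: [-3.109, -0.218, -0.283]
force: [-0.4, -0.1, 0.6]
width: 0.0006
gripper_force: 0.1
t: 11.05
eef_pos: [0.4917, -0.1178, 0.0774]
ee_rot: [-3.11, -0.216, -0.283]
force: [-1.8, 0.8, 0.2]
width: 0.0007
gripper_force: 0.9
[-1.84104967  0.7694421   0.24256728]
```

View pics/w6.png

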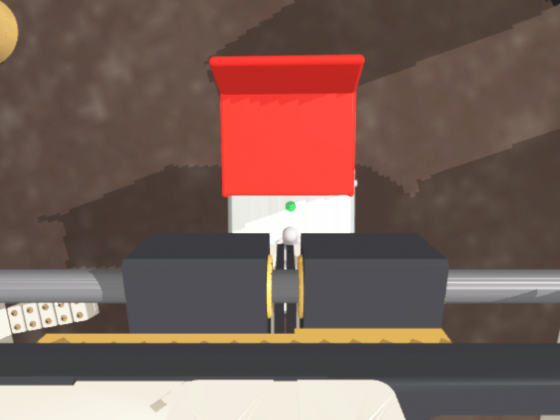

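The toggle head at (290,235) is being carried over by the fingertips. I'll advance in small steps and watch the force.

```bash
for i in 1 2; do python3 -m handwheel '[{"delta_pos":[0.06,-0.017,0],"dr":[0,0,0]},{"delta_pos":[0,0,0],"dr":[0,0,0]}]' | egrep 'pos|force'; done; python3 -c "
from h import *
grab_frame('wrist');print([(m['location'],m['conf'],atz('wrist',m['location'],.066)) for m in mark_of('wrist','red_toggle_tip')], atz('wrist',mark_of('wrist','red_hinge')[0]['location'],.043))"
```

```text
eef_pos: [0.4925, -0.1183, 0.0771]
force: [-6.3, 4.6, 3.2]
gripper_force: 3.5
eef_pos: [0.4932, -0.1188, 0.0768]
force: [-11.1, 8.2, 7.0]
gripper_force: 7.2
[([288.8, 233.5], 0.78, array([ 0.51216729, -0.12491933,  0.066     ]))] [ 0.53345289 -0.13177475  0.043     ]
```

Force rose to about 11 N, so the toggle is at its stop. I'll back off, rise and look.

```bash
python3 -m handwheel '[{"delta_pos":[-0.3,0.086,0],"dr":[0,0,0]},{"delta_pos":[-0.4,0.115,0.3],"dr":[0,0,0]},{"delta_pos":[-0.4,0.115,0.8],"dr":[1.7,6,0]},{"delta_pos":[0,0,0.8],"dr":[1.7,6,0]},{"delta_pos":[0,0,0.9],"dr":[0,0,0]},{"delta_pos":[0,0,0.9],"dr":[0,0,0]},{"delta_pos":[0,0,0],"dr":[0,0,0]},{"delta_pos":[0,0,0],"dr":[0,0,0]}]'
python3 - <<'E'
from h import *
s=get_state();print(s["force"])
save("wrist","w7")
for q,z in dict(red_toggle_tip=.066,red_hinge=.043,red_lip=.122,red_box=0).items():print(q,[(np.round(m["location"]),round(m["conf"],2),atz("wrist",m["location"],z).round(4)) for m in mark_of("wrist",q)[:3]])
E
```

```text
t: 12.45
eef_pos: [0.4641, -0.111, 0.1863]
ee_rot: [-3.113, -0.013, -0.285]
force: [-1.2, -0.2, -0.6]
width: 0.0004
gripper_force: 0.0
[-1.17710106 -0.21937736 -0.56502538]
red_toggle_tip [(array([291., 150.]), 0.56, array([ 0.5077, -0.1247,  0.066 ]))]
red_hinge [(array([291., 115.]), 0.62, array([ 0.5319, -0.1312,  0.043 ]))]
red_lip [(array([291.,  43.]), 0.87, array([ 0.5656, -0.1419,  0.122 ]))]
red_box [(array([292., 151.]), 0.77, array([ 0.5022, -0.123 ,  0.    ]))]
```

View pics/w7.png

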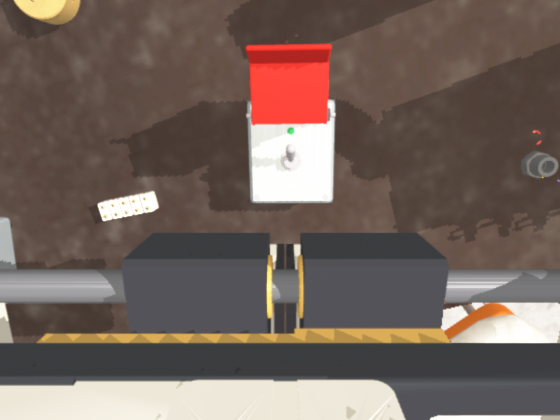

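The toggle now leans towards the green dot: base (291,163), tip (291,150). I'll go over behind the guard and tip it forward.

```bash
python3 -m handwheel '[{"delta_pos":[0.81,-0.234,0],"dr":[0,0,0]},{"delta_pos":[0.81,-0.234,0],"dr":[0,0,0]},{"delta_pos":[0.81,-0.234,0],"dr":[0,0,0]},{"delta_pos":[0.81,-0.234,0],"dr":[0,0,0]},{"delta_pos":[0.81,-0.234,0],"dr":[0,0,0]},{"delta_pos":[0,0,0],"dr":[0,0,0]},{"delta_pos":[0,0,-0.7],"dr":[0,0,0]},{"delta_pos":[0,0,-0.7],"dr":[0,0,0]},{"delta_pos":[0,0,-0.67],"dr":[0,0,0]},{"delta_pos":[0,0,0],"dr":[0,0,0]}]'
```

```text
t: 13.7
eef_pos: [0.5828, -0.1459, 0.1204]
ee_rot: [-3.115, -0.005, -0.285]
force: [-0.4, -0.7, -0.2]
width: 0.0006
gripper_force: 0.0
```

```bash
python3 -m handwheel '[{"delta_pos":[-0.25,0.072,0.03],"dr":[0,0,0]},{"delta_pos":[-0.25,0.072,0.03],"dr":[0,0,0]},{"delta_pos":[-0.25,0.072,0.03],"dr":[0,0,0]},{"delta_pos":[-0.25,0.072,0.03],"dr":[0,0,0]}]'
python3 -m handwheel '[{"delta_pos":[-0.25,0.072,0],"dr":[0,0,0]},{"delta_pos":[-0.25,0.072,0],"dr":[0,0,0]},{"delta_pos":[-0.25,0.072,0],"dr":[0,0,0]},{"delta_pos":[-0.25,0.072,0],"dr":[0,0,0]},{"delta_pos":[0,0,0],"dr":[0,0,0]},{"delta_pos":[0,0,0],"dr":[0,0,0]},{"delta_pos":[0,0,0],"dr":[0,0,0]}]'
python3 -m handwheel '[{"delta_pos":[0,0,0.7],"dr":[0,0,0]},{"delta_pos":[0,0,0.8],"dr":[0,0,0]},{"delta_pos":[-0.8,0.23,0.8],"dr":[0,0,0]},{"delta_pos":[-0.8,0.23,0.8],"dr":[0,0,0]},{"delta_pos":[-0.8,0.23,0.8],"dr":[0,0,0]},{"delta_pos":[0,0,0],"dr":[0,0,0]},{"delta_pos":[0,0,0],"dr":[0,0,0]}]'
python3 - <<'E'
from h import *
save("wrist","w8")
for q,z in dict(red_hinge=.043,red_lip=.082,red_box=0).items():print(q,[(np.round(m["location"]),round(m["conf"],2),atz("wrist",m["location"],z).round(4)) for m in mark_of("wrist",q)[:3]])
E
```

```text
t: 14.1
eef_pos: [0.5549, -0.1372, 0.1284]
ee_rot: [-3.113, -0.013, -0.284]
force: [0.4, 0.4, -0.6]
width: 0.0005
gripper_force: 0.0
t: 14.8
eef_pos: [0.5257, -0.1289, 0.1273]
ee_rot: [-3.114, -0.012, -0.284]
force: [-0.4, 0.8, -0.7]
width: 0.0003
gripper_force: 0.0
t: 15.5
eef_pos: [0.4537, -0.108, 0.2451]
ee_rot: [-3.113, -0.014, -0.284]
force: [-0.1, -0.9, -0.9]
width: 0.0005
gripper_force: 0.0
red_hinge [(array([292., 104.]), 0.61, array([ 0.532 , -0.1309,  0.043 ]))]
red_lip []
red_box [(array([293., 136.]), 0.91, array([ 0.5024, -0.1237,  0.    ]))]
```

View pics/w8.png

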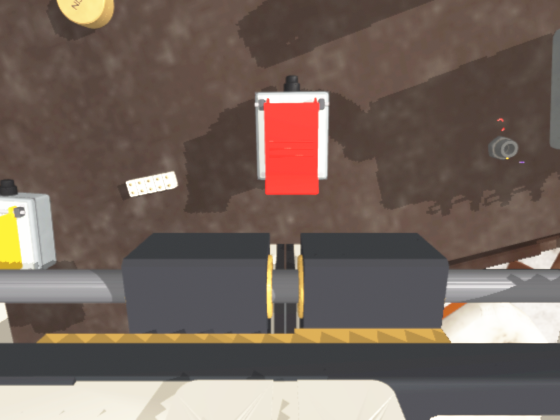

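The guard is shut over the toggle (lip at (292,193)). The box stands where it did, and the arm is clear.

```bash
python3 -c "
from h import *
print(atz('wrist',(292,193),.082)); print(job_done())"
```

```text
[ 0.45933213 -0.11107326  0.082     ]
the job is handed in; nothing more can be done
None
```

I opened the red guard, flipped the toggle over to on and dropped the guard shut over it, then handed the job in at about 15.5 s; the box did not visibly move, and the toggle push peaked at about 15 N against its stop.

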